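# Complete the half-filled bay of a spice carousel

### The arm

A 6-joint arm with a two-finger parallel gripper is mounted at the origin on the work surface. World frame = base frame: x ahead of the robot, y to its left, z up, the work surface at z = 0. Lengths are in m, angles in rad, forces in N, time in s.
With the tool pointing down it reaches from about 0.375 to 0.975 m from the base axis. Payload 3.8 kg.
Tool frame: the origin (TCP) lies at the very end of the fingers, on their centre line; the grasp point (between the pads) lies 19 mm behind it; z points along the fingers, y is the direction in which the jaws open and shut (so a half turn about z gives the same grasp; the last joint's range is limited). The gripper opens to 85 mm and grips with 20 to 120 N. Pads are 22 mm wide; open, the fingers measure 114 mm over their backs; the gripper's body (76 mm by 85 mm) begins 54 mm behind the grasp point. The pads swing forward as they close: fully open they stand 13 mm farther back than shut.
Start: joints at [-0.037, 0.264, 1.604, -0, 1.274, -0.037], TCP at [0.675, -0, 0.195] pointing down, gripper open.
Joint ranges: [-2.63, 2.63], [-0.94, 2.18], [0.31, 2.57], [-1.31, 4.45], [0, 2.66], [-2.55, 2.55]. Speed limits (rad/s): [2.57, 2.57, 3.14, 3.14, 3.14, 3.14].

### API

Orientations are given as a unit quaternion [x, y, z, w].
In Python, from workcell import read_state, cams, workorder, spotter gives the robot as it stands.
- The arm moves only by the tool apply_moves, never from a script. Its argument "commands" is text: rows parted by semicolons, each of 7 numbers parted by spaces: the shift along the tool's x, y, z in m, then the turn, a rotation vector about the tool's x, y, z in degrees, then the finger opening in m, from 0 to 0.0854. In form: x y z rx ry rz claw; .... A call has 1 to 20 rows; each row shifts and turns the commanded pose from where the row before left it, along the tool's axes as they then stand; what a row does not reach is not made up. A row lasts 1/12 s, in which the tool goes at most 41.7 mm and 7.16 degrees, less where a joint would pass 70% of its speed; a pose out of reach is approached as far as the arm can. A call with a gripper value outside its range is refused whole. The fingers move at their own pace and stop on an object; the grip force is fixed at half the most. Time passes only in rows, so rows that do not move let the fingers close. It gives the time, the measured TCP pose, the force and the opening at its end, in the units of the state.
- read_state(): the state, without advancing time (a new reading comes with each control period).
- cams.snapshot(name): name is "scene" or "side" or "wrist"; returns a dict with "pixels" (400x640x3 uint8, red, green, blue), "depth" (400x640 float32, m along the optical axis (not along the pixel's ray), 0 where there is no reading), "mtx" (3x3 intrinsics, pixels), "k1" (the pictures are not rectified: a ray, as slopes to the right and down, at radius r is drawn at 1 + k1 r^2 times it, then the intrinsics apply), "cam_to_world" (4x4, takes a point from camera to world coordinates). Camera axes: x right, y down, z forward; pixel columns grow to the right and rows downward; lengths in m; the calibration is good to about 2 mm. A picture is of the moment at which its call begins.
- workorder.job_done(): hands the job in, once; it reports no verdict.
Trained networks look in a picture, given as the dict that the camera call returned (one of the last four; its "shot" number tells which), for a name from the list of things; names that differ only in an ending like _2 or _b are one class to them, and where a whole thing is asked for, a point or a joint stands for the part that bears it (a point fixed in the world has none). Each returns a list of dicts, best first, with "confidence" (0 to 1); they miss things now and then, are a little off and sometimes report something else, mostly with a low value. They report only what shows in the picture. A call takes as long as a camera call. They do not tell look-alikes from the thing itself.
- spotter.outline_of(target, picture): "region" (400x640 bool, what is visible of it) and "xy" ([column, row] in pixels, amid what is visible of it).
- spotter.tip_of(target, picture): "xy" ([column, row] in pixels: a listed point, or the origin of a listed thing).
The state is a dict: "time_s": time; "joint_pos": joint angles; "qvel": joint speeds; "tau": joint torques, N m; "ee_pos": TCP position; "tool_rot": TCP orientation; "ft_force": force on the tool from outside, world axes, zero at the start; "wrist_torque": the same for the moment, N m; "gripper_width": opening from 0.0 (shut) to 1.0 (fully open).
Only numpy, scipy, OpenCV 4.12 (cv2) and the standard library are available. Lean on these libraries where they do the work, as an engineer would, in place of code of your own. Each camera call takes 0.05 s, during which the arm holds its last target. There are 200 camera calls.

### The job

Turn the spice carousel (the wooden bar on its top is there for this) until the bay that holds one lone wedge tin squarely faces the loading opening. Then slide the loose wedge tin from the counter in through the opening, narrow end first, so that it stands upright head to tail beside the lone tin, pushed gently (no ramming) and fully home against the back of the bay. Leave that bay squarely facing the opening, and leave the two jars standing near the loose tin where they are.

Things in the scene. Friction and masses are not known exactly. Their poses are not given: they have to be found in the camera images.
- stand: Fixed carousel stand: dark wooden base disc 380 mm across, 12 mm high, origin at its centre on the counter; its level x axis points out through the loading opening, z up. A wire guard (hoops at heights 48 and 82 mm, radius 184 mm) surrounds it, open only within 0.36 rad (65 mm) either side of the x axis.
- canopy (a point): Fixed, on the carousel axis: top centre (height 133 mm) of a thin clear round canopy, radius 108 mm, underside at height 128 mm, on three wire posts (133 mm high, 184 mm from the axis, at 2.0, pi and -2.0 rad from the stand's x axis). It covers the inner bays, so a tin cannot be put home from above: it must slide in under it through the opening.
- load_mouth (a point): Fixed point: middle of the loading opening, 165 mm from the carousel axis along the stand's x axis, at turntable floor height (30 mm). Axes as the stand's. Outside it lies a fixed wooden sill, level with the turntable floor, 124 mm wide, from 175 to 241 mm from the axis.
- turntable (a joint): Turntable angle (rad), growing anticlockwise from above; 0 or any full turn when the half-filled bay faces the opening straight. Turns endlessly, no spring, no clicks, stays where left; drag about 0.2 N m. Radius 170 mm, floor 30 mm high, four bays 90 degrees apart. Anticlockwise after the half-filled bay: two full bays (two fixed tins each), one empty bay.
- bar_top (a point): Centre of the top face of the turning bar, on the carousel axis, 181 mm above the counter. The bar is dark wood, 70 mm long, 18 mm wide, 36 mm high (heights 145 to 181 mm), fixed to the turntable. This point's x axis lies along the bar and points to the half-filled bay, z up.
- bay_mouth (a point): Middle of the outer, open end of the half-filled bay, on its floor (height 30 mm), turning with it; x points outward along the bay, y across it (anticlockwise), z up. All bays: 110 mm deep (55 to 165 mm from the axis), 99 mm wide inside, plywood side and back walls 35 mm high and 4 mm thick, outer end open.
- bay_home (a point): Where the loose tin's origin lies when home: bay floor, 110 mm from the axis, 24 mm to +y of the bay's middle. Axes as bay_mouth; the tin's own x then points opposite (to the carousel axis). The lone tin, fixed, same shape, touches the -y wall, narrow end outward: free space is 63 mm wide at the outer end, 39 mm at the back, so 3 mm of sideways play when home.
- tin: Loose wedge tin, aluminium, 110 mm long, 60 mm high, about 0.25 kg. Origin: underside, half length. x runs from the wide end (60 mm, x = -55) to the narrow end (36 mm, x = +55); straight side at y = -24, slanted side from y = +36 (wide end) to +12 (narrow end); z up. On the lid a black handle bar along x, 60 x 14 x 30 mm, over the origin (heights 60 to 90 mm).
- jar_a: Bystander: brown jar with yellow lid, 72 mm across, 110 mm high, about 0.4 kg, origin at the centre of its underside. Leave it where it is.
- jar_b: Bystander: brown jar with yellow lid, 68 mm across, 100 mm high, about 0.4 kg, origin at the centre of its underside. Leave it where it is.
There are look-alikes about, which are no part of the job. What is shaped like the tin but turquoise is not meant.

How it is judged:
On the way:
1. the half-filled bay is turned to the loading opening (within 15 mm at the bay's mouth) before the tin goes in (horizontal distance between bay_mouth and load_mouth below 0.015 m and horizontal distance between tin and bay_home above 0.12 m), for 0.2 s.
At the end, for the whole second after the job is handed in: The tin stands upright in the half-filled bay beside the lone tin, pushed home to within 3 mm of the back and 6 mm sideways, lying straight within 0.08 rad, at rest, and the bay's mouth is within 15 mm of the middle of the loading opening (x of tin in the frame of bay_home between -0.003 and 0.003 m and y of tin in the frame of bay_home between -0.006 and 0.006 m and z of tin in the frame of bay_home below 0.004 m and angle between tin's own z axis and vertical below 0.06 rad and angle between the x axis of tin and the x axis of bay_home, either way round below 0.08 rad and horizontal distance between bay_mouth and load_mouth below 0.015 m and linear speed of tin below 0.02 m/s); the robot touches nothing.
It fails at once if the tin is rammed against the bay as it is pushed home (over 40 N in the last 20 mm) (horizontal distance between tin and bay_home below 0.02 m and contact force between tin and turntable above 40 N).
It fails at once if a jar on the counter is moved by more than 40 mm (distance of any of jar_a, jar_b from where it was at the start of the episode above 0.04 m).
It also fails if it takes over 69 s, if anything falls off the work surface, if the arm or the gripper's body presses on something with over 40 N, if the wrist force passes 120 N, or if a joint passes its speed limit or range.

## Working session

There is one attempt and no reset: what is moved stays moved. The work goes in short steps, Python scripts to look and compute and a tool call to move; the robot and the scene stay as the last step left them, time stands still between calls to the robot, and variables do not carry over. Pictures are saved under pics/ and viewed, about 8 in all and at most 12, crops included, and the job is handed in when it is done.

Besides the shell and the picture viewer there is one more tool, called after "Call:" in YAML: its name, and indented under it one key for each argument. apply_moves: Moves the arm, as the interface text tells. Its arguments: {"type":"object","properties":{"commands":{"type":"string"}},"required":["commands"]}

```bash
mkdir -p pics
cat > h.py <<'E'
import numpy as np, cv2
from workcell import read_state, cams, workorder, spotter
from scipy.spatial.transform import Rotation as R
def ray(p,uv):
    uv=np.atleast_2d(np.asarray(uv,float)); K=p["mtx"]; k=p["k1"]
    return cv2.undistortPoints(uv.reshape(-1,1,2),np.array(K,float),np.array([k,0,0,0,0.])).reshape(-1,2)
def at_z(p,uv,z):
    s=ray(p,uv); T=np.array(p["cam_to_world"]); d=np.c_[s,np.ones(len(s))]@T[:3,:3].T; o=T[:3,3]
    return o+d*((z-o[2])/d[:,2])[:,None]
def cloud(p,mask=None):
    D=p["depth"]; m=D>0
    if mask is not None: m&=mask
    v,u=np.nonzero(m); s=ray(p,np.c_[u,v]); d=D[v,u]; T=np.array(p["cam_to_world"])
    return np.c_[s*d[:,None],d]@T[:3,:3].T+T[:3,3], p["pixels"][v,u], np.c_[u,v]
def save(p,n): cv2.imwrite(f"pics/{n}.png",cv2.cvtColor(p["pixels"],cv2.COLOR_RGB2BGR))
E
python3 - <<'E'
from h import *
for n in ["scene","side"]:
    p=cams.snapshot(n); save(p,n)
    print(n,np.round(p["cam_to_world"],3).tolist(),p["k1"])
    for t in ["stand","canopy","load_mouth","bar_top","bay_mouth","bay_home","tin","jar_a"]:
        z={"canopy":.133,"load_mouth":.03,"bar_top":.181,"bay_mouth":.03,"bay_home":.03}.get(t,0)
        for r in spotter.tip_of(t,p)[:3]:
            print(t,round(r["confidence"],2),np.round(r["xy"]),np.round(at_z(p,[r["xy"]],z)[0],3))
a=[cv2.imread(f"pics/{n}.png") for n in("scene","side")]
s=read_state();print(s)
E
```

```text
scene [[-0.326, 0.567, -0.756, 1.28], [0.945, 0.192, -0.263, 0.39], [-0.004, -0.801, -0.599, 0.753], [0.0, 0.0, 0.0, 1.0]] -0.10241601900912904
stand 0.9 [184. 236.] [ 0.587 -0.17   0.   ]
canopy 0.57 [175. 187.] [ 0.577 -0.174  0.133]
canopy 0.43 [249. 239.] [0.675 0.051 0.133]
load_mouth 0.8 [253. 238.] [0.569 0.    0.03 ]
bar_top 0.74 [168. 175.] [ 0.598 -0.168  0.181]
bay_home 0.49 [170. 173.] [ 0.411 -0.314  0.03 ]
bay_home 0.2 [374. 244.] [0.505 0.258 0.03 ]
tin 0.76 [438. 270.] [0.506 0.402 0.   ]
tin 0.7 [374. 202.] [0.322 0.217 0.   ]
jar_a 0.74 [378. 290.] [0.602 0.294 0.   ]
jar_a 0.64 [372. 250.] [0.493 0.253 0.   ]
side [[0.894, -0.312, 0.32, 0.234], [-0.447, -0.634, 0.631, -0.358], [0.006, -0.708, -0.706, 0.633], [0.0, 0.0, 0.0, 1.0]] -0.044276050297364984
stand 0.57 [450. 324.] [ 0.596 -0.172  0.   ]
load_mouth 0.65 [395. 249.] [ 0.586 -0.006  0.03 ]
bar_top 0.82 [478. 262.] [ 0.592 -0.167  0.181]
bay_home 0.93 [481. 386.] [ 0.553 -0.283  0.03 ]
tin 0.89 [238. 228.] [0.331 0.21  0.   ]
tin 0.71 [280. 156.] [0.508 0.399 0.   ]
jar_a 0.97 [331. 172.] [0.6   0.284 0.   ]
jar_a 0.69 [296. 195.] [0.487 0.248 0.   ]
{'time_s': 0.9, 'joint_pos': array([-3.69113053e-02,  2.63868698e-01,  1.60400011e+00,  2.13886417e-07,
        1.27369729e+00, -3.68769691e-02]), 'qvel': array([-0.00043148,  0.00130488, -0.00093336,  0.00280404, -0.00278774,
       -0.00147627]), 'tau': array([-6.52819726e-04, -5.15056157e+01, -3.67729211e+01, -7.21933225e-05,
        5.16967029e-04,  1.63225710e-06]), 'ee_pos': array([ 6.74997299e-01, -9.30211140e-06,  1.95400775e-01]), 'tool_rot': array([7.07118943e-01, 7.07094619e-01, 9.11017398e-06, 9.65821825e-06]), 'ft_force': array([ 1.08188912, -0.47506272, -0.66156551]), 'wrist_torque': array([-0.00476911, -0.00036956, -0.00186846]), 'gripper_width': 1.0008182498150753}
```

View pics/scene.png

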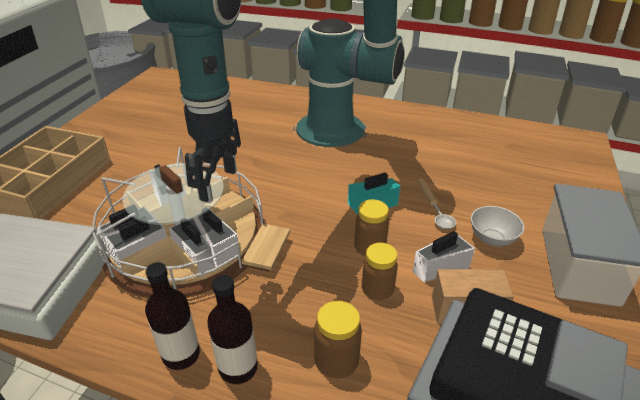

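View pics/side.png

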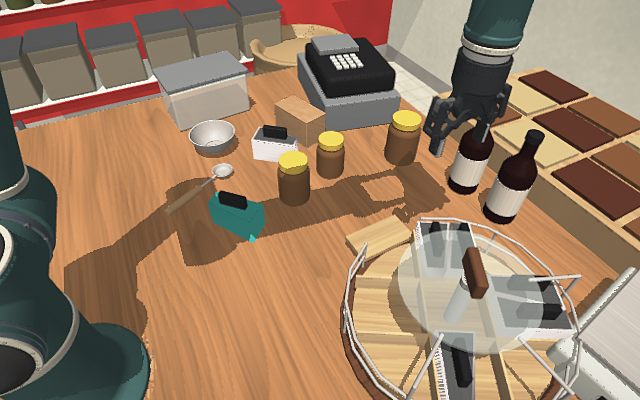

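```bash
cat >> h.py <<'E'
def rect(P):
    c,wh,a=cv2.minAreaRect((P[:,:2]*1000).astype(np.float32)); 
    if wh[0]<wh[1]: wh=wh[::-1]; a+=90
    return np.round(np.array(c)/1000,4),np.round(wh,1),round(a%180,1)
def trim(P,k=8,r=.004):
    from scipy.spatial import cKDTree
    n=np.array([len(x) for x in cKDTree(P).query_ball_point(P,r)]); return P[n>=k*np.median(n)/16]
E
python3 - <<'E'
from h import *
for n in ["scene","side","wrist"]:
    p=cams.snapshot(n); P,C,U=cloud(p); 
    if n=="wrist": save(p,"w0"); print(np.round(p["cam_to_world"],3).tolist())
    def sel(c,r,z0,z1): return (np.hypot(P[:,0]-c[0],P[:,1]-c[1])<r)&(P[:,2]>z0)&(P[:,2]<z1)
    m=sel((.593,-.168),.05,.173,.19); 
    if m.sum()>30: print(n,"bar",m.sum(),rect(trim(P[m])),P[m,2].max())
    m=sel((.507,.4),.06,.082,.097)
    if m.sum()>20: print(n,"handle",m.sum(),rect(trim(P[m])),P[m].mean(0))
    m=sel((.507,.4),.09,.055,.067)
    if m.sum()>20: print(n,"lid",m.sum(),rect(trim(P[m])))
    m=sel((.585,.04),.09,.025,.036)&(P[:,1]>-.01)
    if m.sum()>20: print(n,"sill",m.sum(),rect(trim(P[m])))
    for j,(c) in {"ja":(.49,.25),"jb":(.60,.288)}.items():
        m=sel(c,.06,.09,.12)
        if m.sum()>20: print(n,j,rect(trim(P[m])),np.percentile(P[m,2],95))
E
```

```text
scene bar 193 (array([ 0.5913, -0.1692]), array([70. , 17.1]), 61.6) 0.18431532531826555
scene handle 188 (array([0.503 , 0.4034]), array([60.9, 14.9]), 142.7) [0.50596867 0.40291835 0.08893451]
scene lid 670 (array([0.5044, 0.4069]), array([119.3,  44.3]), 129.7)
scene sill 1425 (array([0.5806, 0.0321]), array([133.1,  84. ]), 0.1)
scene ja (array([0.4834, 0.2478]), array([64.1, 60.7]), 176.4) 0.11313444668758052
scene jb (array([0.6004, 0.2913]), array([57.7, 57.1]), 126.5) 0.10272432512102456
side bar 574 (array([ 0.5866, -0.173 ]), array([68.8, 17.7]), 60.6) 0.18350346778010518
side handle 141 (array([0.5001, 0.4003]), array([59.5, 14.9]), 141.7) [0.49916168 0.39872204 0.08872641]
side lid 532 (array([0.5212, 0.4185]), array([128.2, 118.9]), 36.9)
side sill 1640 (array([0.5751, 0.0303]), array([129.6,  80.4]), 0.2)
side ja (array([0.4806, 0.2429]), array([61.8, 61.4]), 126.7) 0.11203569791063231
side jb (array([0.5955, 0.2863]), array([57. , 56.6]), 41.5) 0.10227669522542439
[[1.0, 0.0, 0.001, 0.675], [0.001, -0.963, -0.27, 0.067], [0.001, 0.27, -0.963, 0.374], [0.0, 0.0, 0.0, 1.0]]
wrist sill 7868 (array([0.5784, 0.0284]), array([124.2,  79. ]), 2.9)
```

View pics/w0.png

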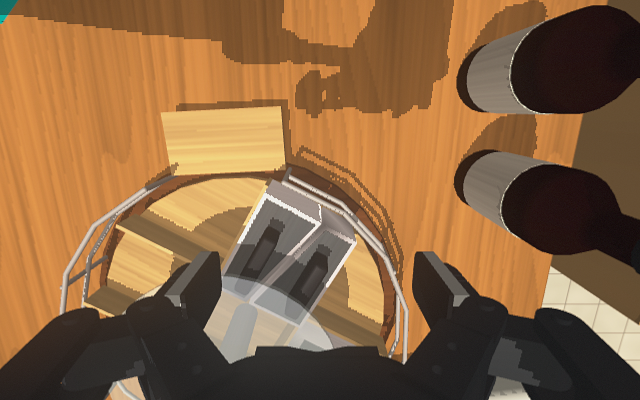

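The wrist view shows the sill skewed by about 3° (rows 105-175, columns 162-290) and a full bay lying along about 61°. The half-filled bay is therefore at about 241°, and the opening faces about 93°. I'll go above the bar with the camera clear of it.

Call:
apply_moves:
  commands: "-0.029 -0.015 -0.01 0 0 0 0.085;-0.029 -0.015 -0.01 0 0 0 0.085;-0.029 -0.015 -0.01 0 0 0 0.085;-0.029 -0.015 -0.01 0 0 0 0.085;-0.029 -0.015 -0.01 0 0 0 0.085;-0.029 -0.015 -0.01 0 0 0 0.085;-0.029 -0.015 0 0 0 0 0.085;-0.029 -0.015 0 0 0 0 0.085;0 0 0 0 0 5.8 0.085;0 0 0 0 0 5.8 0.085;0 0 0 0 0 5.8 0.085;0 0 0 0 0 5.8 0.085;0 0 0 0 0 5.8 0.085;0 0 0 0 0 0 0.085;0 0 0 0 0 0 0.085"

```text
time_s: 2.3
ee_pos: [0.555, -0.232, 0.2554]
tool_rot: [0.861, 0.509, 0.0, 0.0]
ft_force: [-0.0, -0.9, -0.3]
gripper_width: 0.994
```

```bash
cat > look.py <<'E'
from h import *
import sys
p=cams.snapshot("wrist"); P,C,U=cloud(p); save(p,sys.argv[1])
s=read_state(); M=R.from_quat(s["tool_rot"]).as_matrix()
print("tcp",np.round(s["ee_pos"],4),"phi",np.degrees(np.arctan2(M[1,1],M[0,1])),"q6",s["joint_pos"][5],"F",s["ft_force"],"t",s["time_s"],s["gripper_width"])
def sel(c,r,z0,z1): return (np.hypot(P[:,0]-c[0],P[:,1]-c[1])<r)&(P[:,2]>z0)&(P[:,2]<z1)
m=sel((.589,-.171),.05,.172,.19)
if m.sum()>50: print("bar",m.sum(),rect(trim(P[m])),np.median(P[m,2]))
m=sel((.579,.032),.085,.025,.036)
if m.sum()>50: print("sill",m.sum(),rect(trim(P[m])))
E
python3 look.py w1
```

```text
tcp [ 0.555  -0.232   0.2554] phi -28.839656514038527 q6 0.06601204389612267 F [ 0.20049992 -0.30751559 -0.60689755] t 2.35 0.9971724384750726
bar 2188 (array([ 0.589 , -0.1729]), array([67.9, 17.2]), 60.7) 0.18027935965949743
sill 730 (array([ 0.5399, -0.0245]), array([47.2, 24. ]), 15.1)
```

View pics/w1.png

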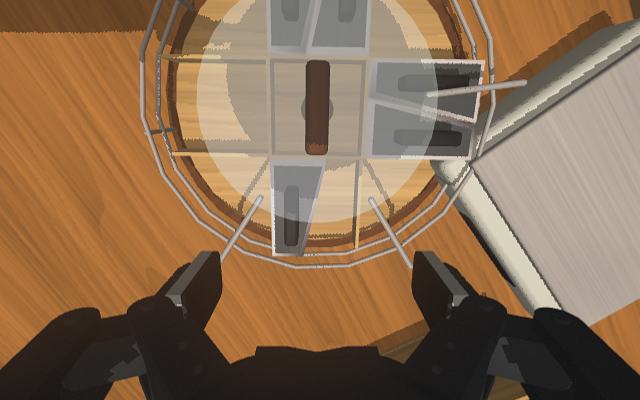

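The picture confirms it: the lone tin is in the bay below the bar (about 295,205), opposite the full bay, and the bar is at (316,107). Next I grip the bar and turn it halfway.

Call:
apply_moves:
  commands: "0.023 0 0 0 0 0 0.085;0.023 0 0 0 0 0 0.085;0.023 0 0 0 0 0 0.085;0 0 0.025 0 0 0 0.06;0 0 0.025 0 0 0 0.06;0 0 0.025 0 0 0 0.06;0 0 0.02 0 0 0 0.06;0 0 0.008 0 0 0 0.06;0 0 0 0 0 0 0;0 0 0 0 0 0 0;0 0 0 0 0 0 0;0 0 0 0 0 0 0;0 0 0 0 0 0 0;0 0 0 0 0 0 0;0 0 0 0 0 3 0;0 0 0 0 0 3 0;0 0 0 0 0 3 0;0 0 0 0 0 3 0"

```text
time_s: 3.85
ee_pos: [0.5887, -0.1718, 0.153]
tool_rot: [0.91, 0.414, 0.0, 0.0]
ft_force: [-0.4, 0.7, 0.1]
gripper_width: 0.002
```

Run:
```python
from h import *
p=cams.snapshot("side"); a=p["pixels"][180:400,340:640]; 
q=cams.snapshot("scene"); b=q["pixels"][100:320,60:360]
cv2.imwrite("pics/g1.png",cv2.resize(np.vstack([a,b]),None,fx=1.35,fy=1.35)[...,::-1])
for n,p in(("scene",q),("side",p)):
    P,C,U=cloud(p); m=(np.hypot(P[:,0]-.589,P[:,1]+.171)<.05)&(P[:,2]>.173)&(P[:,2]<.187)&(C[:,0]>C[:,2]+25)
    print(n,m.sum(), rect(trim(P[m])) if m.sum()>10 else '')
s=read_state();print(s["gripper_width"],s["ft_force"])
```

```text
scene 150 (array([ 0.5916, -0.1679]), array([65.7, 17.6]), 60.4)
side 354 (array([ 0.5851, -0.1738]), array([67. , 15.9]), 61.1)
-0.004489854994139951 [-0.16528456  0.08775358  0.24834799]
```

View pics/g1.png

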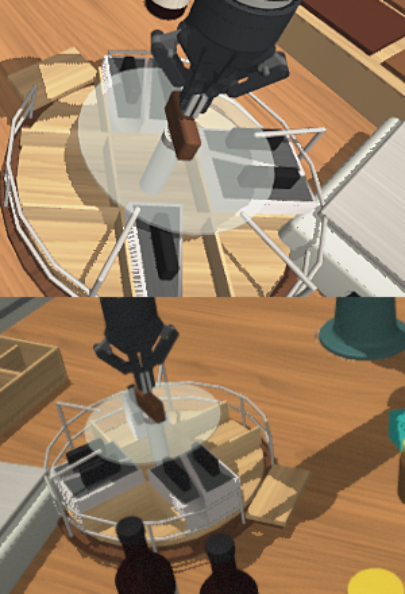

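The fingers shut without taking the bar; in both views the fingertips seem to end at the bar's top. I'll measure where they really are.

Run:
```python
from h import *
for n in("scene","side"):
    p=cams.snapshot(n); P,C,U=cloud(p)
    g=(np.hypot(P[:,0]-.589,P[:,1]+.171)<.045)&(P[:,2]>.135)&(P[:,2]<.26)
    gray=(C.max(1).astype(int)-C.min(1)<25)&(C.max(1)<110)
    brown=C[:,0].astype(int)>C[:,2]+25
    for lo in np.arange(.135,.25,.01):
        for k,mm in(("gray",gray),("brown",brown)):
            m=g&mm&(P[:,2]>=lo)&(P[:,2]<lo+.01)
            if m.sum()>3: print(n,k,round(lo,3),m.sum(),np.round(P[m].mean(0),3),np.round(np.ptp(P[m],axis=0),3))
print(read_state()["ee_pos"])
```

```text
scene gray 0.135 4 [ 0.593 -0.171  0.139] [0.024 0.035 0.008]
scene brown 0.135 39 [ 0.58  -0.155  0.136] [0.083 0.087 0.002]
scene gray 0.145 19 [ 0.594 -0.172  0.15 ] [0.028 0.063 0.009]
scene brown 0.145 28 [ 0.603 -0.157  0.153] [0.027 0.052 0.006]
scene gray 0.155 5 [ 0.587 -0.188  0.162] [0.018 0.064 0.006]
scene brown 0.155 65 [ 0.602 -0.157  0.16 ] [0.03 0.06 0.01]
scene gray 0.165 5 [ 0.584 -0.199  0.171] [0.004 0.005 0.007]
scene brown 0.165 69 [ 0.602 -0.158  0.17 ] [0.029 0.059 0.009]
scene brown 0.175 135 [ 0.597 -0.163  0.18 ] [0.038 0.066 0.009]
scene gray 0.185 9 [ 0.597 -0.165  0.192] [0.007 0.011 0.005]
scene gray 0.195 41 [ 0.595 -0.164  0.201] [0.022 0.018 0.01 ]
scene brown 0.195 9 [ 0.598 -0.173  0.2  ] [0.02  0.026 0.008]
scene gray 0.205 43 [ 0.596 -0.165  0.21 ] [0.022 0.019 0.01 ]
scene brown 0.205 6 [ 0.597 -0.176  0.211] [0.02  0.027 0.008]
scene gray 0.215 45 [ 0.595 -0.165  0.22 ] [0.02 0.02 0.01]
scene brown 0.215 5 [ 0.597 -0.175  0.22 ] [0.02  0.03  0.005]
scene gray 0.225 56 [ 0.594 -0.164  0.23 ] [0.034 0.034 0.01 ]
scene brown 0.225 12 [ 0.592 -0.1
[... 871 characters left out ...]
 0.579 -0.181  0.18 ] [0.039 0.063 0.008]
side gray 0.185 6 [ 0.58  -0.175  0.192] [0.005 0.009 0.002]
side gray 0.195 61 [ 0.581 -0.174  0.201] [0.02  0.027 0.01 ]
side gray 0.205 69 [ 0.581 -0.173  0.21 ] [0.02  0.028 0.01 ]
side gray 0.215 69 [ 0.581 -0.174  0.219] [0.021 0.026 0.01 ]
side gray 0.225 93 [ 0.581 -0.178  0.231] [0.041 0.036 0.01 ]
side brown 0.225 6 [ 0.601 -0.195  0.233] [0.004 0.01  0.003]
side gray 0.235 374 [ 0.582 -0.176  0.241] [0.067 0.057 0.01 ]
side brown 0.235 5 [ 0.608 -0.196  0.241] [0.024 0.016 0.009]
side gray 0.245 341 [ 0.585 -0.178  0.249] [0.073 0.065 0.01 ]
side brown 0.245 6 [ 0.603 -0.189  0.25 ] [0.036 0.058 0.009]
[ 0.58862221 -0.17173669  0.1527523 ]
```

The cameras put the fingertips at about z = 0.191, while the state reports a TCP z of 0.153. The xy agrees and the bar hasn't moved, so the real tip is about 38 mm higher than reported. I'll reopen, undo the 12° turn, go 38 mm deeper and check.

Call:
apply_moves:
  commands: "0 0 0 0 0 -6 0.06;0 0 0 0 0 -6 0.06;0 0 0 0 0 0 0.06;0 0 0 0 0 0 0.06;0 0 0 0 0 0 0.06;0 0 0 0 0 0 0.06;0 0 0.012 0 0 0 0.06;0 0 0.012 0 0 0 0.06;0 0 0.012 0 0 0 0.06;0 0 0 0 0 0 0.0;0 0 0 0 0 0 0;0 0 0 0 0 0 0;0 0 0 0 0 0 0;0 0 0 0 0 0 0;0 0 0 0 0 0 0"

```text
time_s: 5.3
ee_pos: [0.5885, -0.1716, 0.1165]
tool_rot: [0.862, 0.508, 0.0, 0.0]
ft_force: [0.1, -0.2, -1.8]
gripper_width: 0.201
```

Gripped this time (opening 0.20, about 17 mm). Now I turn clockwise by 74°.

Call:
apply_moves:
  commands: "0 0 0 0 0 4 0;0 0 0 0 0 5 0;0 0 0 0 0 6 0;0 0 0 0 0 6 0;0 0 0 0 0 6 0;0 0 0 0 0 6 0;0 0 0 0 0 6 0;0 0 0 0 0 6 0;0 0 0 0 0 6 0;0 0 0 0 0 6 0;0 0 0 0 0 6 0;0 0 0 0 0 5 0;0 0 0 0 0 4 0;0 0 0 0 0 2 0;0 0 0 0 0 0 0;0 0 0 0 0 0 0"

```text
time_s: 6.63
ee_pos: [0.5887, -0.1722, 0.1165]
tool_rot: [0.994, -0.113, 0.0, 0.0]
ft_force: [0.4, -2.4, -3.3]
gripper_width: 0.2
```

Call:
apply_moves:
  commands: "0 0 0 0 0 0 0.06;0 0 0 0 0 0 0.06;0 0 0 0 0 0 0.06;0 0 0 0 0 0 0.06;0 0 -0.03 0 0 0 0.06;0 0 -0.025 0 0 0 0.06;0 0 0 0 0 -7 0.06;0 0 0 0 0 -7 0.06;0 0 0 0 0 -7 0.06;0 0 0 0 0 -7 0.06;0 0 0 0 0 -7 0.06;0 0 0 0 0 -7 0.06;0 0 0 0 0 -7 0.06;0 0 0 0 0 -7 0.06;0 0 0 0 0 -7 0.06;0 0 0 0 0 -7 0.06;0 0 0 0 0 -7 0.06;0 0 0 0 0 -7 0.06;0 0 0 0 0 -7 0.06"

```text
time_s: 8.22
ee_pos: [0.5886, -0.1715, 0.1717]
tool_rot: [0.775, 0.632, 0.0, 0.0]
ft_force: [0.2, -0.2, -0.4]
gripper_width: 0.702
```

Call:
apply_moves:
  commands: "0 0 0 0 0 -7 0.06;0 0 0 0 0 -7 0.06;0 0 0 0 0 -7 0.06;0 0 0 0 0 -7 0.06;0 0 0 0 0 -7 0.06;0 0 0 0 0 -7 0.06;0 0 0 0 0 -7 0.06;0 0 0 0 0 -7 0.06;0 0 0 0 0 -7 0.06;0 0 0 0 0 -7 0.06;0 0 0 0 0 -7 0.06;0 0 0 0 0 -7 0.06;0 0 0 0 0 -5 0.06;0 0 0 0 0 0 0.06"

```text
time_s: 9.38
ee_pos: [0.5886, -0.1715, 0.1717]
tool_rot: [0.112, 0.994, 0.0, 0.0]
ft_force: [0.8, -0.5, 0.3]
gripper_width: 0.706
```

Call:
apply_moves:
  commands: "0 0 0.025 0 0 0 0.06;0 0 0.03 0 0 0 0.06;0 0 0 0 0 0 0;0 0 0 0 0 0 0;0 0 0 0 0 0 0;0 0 0 0 0 0 0;0 0 0 0 0 0 0;0 0 0 0 0 0 0"

```text
time_s: 10.05
ee_pos: [0.5895, -0.1724, 0.1183]
tool_rot: [0.114, 0.994, -0.0, 0.001]
ft_force: [-1.4, -2.2, 2.4]
gripper_width: 0.196
```

Call:
apply_moves:
  commands: "0 0 0 0 0 4 0;0 0 0 0 0 5 0;0 0 0 0 0 6 0;0 0 0 0 0 6 0;0 0 0 0 0 6 0;0 0 0 0 0 6 0;0 0 0 0 0 6 0;0 0 0 0 0 6 0;0 0 0 0 0 6 0;0 0 0 0 0 6 0;0 0 0 0 0 6 0;0 0 0 0 0 5 0;0 0 0 0 0 4 0;0 0 0 0 0 2 0;0 0 0 0 0 0 0;0 0 0 0 0 0 0"

```text
time_s: 11.38
ee_pos: [0.5884, -0.1733, 0.1183]
tool_rot: [0.689, 0.725, -0.001, 0.001]
ft_force: [-3.7, -4.3, 5.1]
gripper_width: 0.199
```

Call:
apply_moves:
  commands: "0 0 0 0 0 0 0.06;0 0 0 0 0 0 0.06;0 0 0 0 0 0 0.06;0 0 0 0 0 0 0.06;0 0 -0.03 0 0 0 0.06;0 0 -0.035 0 0 0 0.06;0 0 -0.035 0 0 0 0.06;-0.04 0 0 0 0 0 0.08;-0.04 0 0 0 0 0 0.08;0 0 0 0 0 0 0.08"

```text
time_s: 12.22
ee_pos: [0.5936, -0.2576, 0.218]
tool_rot: [0.689, 0.724, -0.001, 0.003]
ft_force: [0.1, 0.3, -0.0]
gripper_width: 0.939
```

```bash
python3 look.py w2
```

```text
tcp [ 0.5929 -0.2545  0.2168] phi 2.8101063560211856 q6 -0.4925706211945657 F [-0.8430731  -0.16470314 -0.03338068] t 12.2667 0.9385491784926495
bar 3239 (array([ 0.5883, -0.173 ]), array([68.3, 17.3]), 92.3) 0.1803794441696832
```

View pics/w2.png

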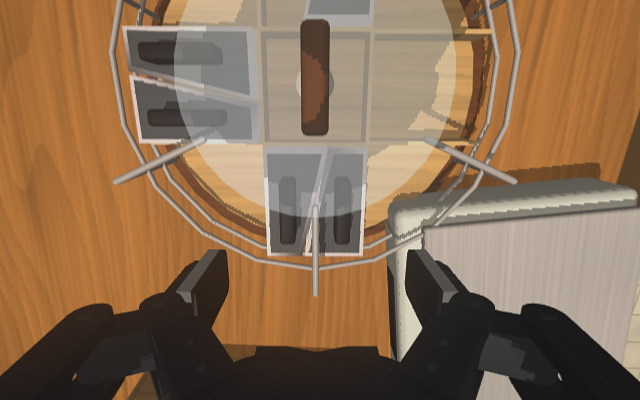

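The bar now lies at about 92.5°, with the full bay at (315,200) opposite the opening and lined up with the rear post at (315,280). Next I go to the tin.

Call:
apply_moves:
  commands: "0.0295 -0.0032 -0.002 0 0 0 0.08;0.0295 -0.0032 -0.002 0 0 0 0.08;0.0295 -0.0032 -0.002 0 0 0 0.08;0.0295 -0.0032 -0.002 0 0 0 0.08;0.0295 -0.0032 -0.002 0 0 0 0.08;0.0295 -0.0032 -0.002 0 0 0 0.08;0.0295 -0.0032 -0.002 0 0 0 0.08;0.0295 -0.0032 -0.002 0 0 0 0.08;0.0295 -0.0032 -0.002 0 0 0 0.08;0.0295 -0.0032 -0.002 0 0 0 0.08;0.0295 -0.0032 -0.002 0 0 0 0.08;0.0295 -0.0032 -0.002 0 0 0 0.08;0.0295 -0.0032 -0.002 0 0 0 0.08;0.0295 -0.0032 -0.002 0 0 0 0.08;0.0295 -0.0032 -0.002 0 0 0 0.08;0.0295 -0.0032 -0.002 0 0 0 0.08;0.0295 -0.0032 -0.002 0 0 0 0.08;0.0295 -0.0032 -0.002 0 0 0 0.08;0.0295 -0.0032 -0.002 0 0 0 0.08;0.0295 -0.0032 -0.002 0 0 0 0.08"

```text
time_s: 13.93
ee_pos: [0.4962, 0.3364, 0.256]
tool_rot: [0.688, 0.726, -0.0, -0.0]
ft_force: [0.4, 0.4, -0.1]
gripper_width: 0.938
```

```bash
cat > tin.py <<'E'
from h import *
import sys
p=cams.snapshot("wrist"); P,C,U=cloud(p); save(p,sys.argv[1])
s=read_state(); M=R.from_quat(s["tool_rot"]).as_matrix()
print("tcp",np.round(s["ee_pos"],4),"phi",np.degrees(np.arctan2(M[1,1],M[0,1])),"t",s["time_s"],s["gripper_width"])
c=np.array([.5015,.402])
d=np.hypot(P[:,0]-c[0],P[:,1]-c[1])
m=(d<.05)&(P[:,2]>.083)&(P[:,2]<.096)&(C.max(1)<90); print("handle",m.sum(),rect(trim(P[m])),np.median(P[m,2]))
m=(d<.085)&(P[:,2]>.05)&(P[:,2]<.069); print("lid",m.sum(),rect(trim(P[m])))
c,wh,a=rect(P[(d<.05)&(P[:,2]>.083)&(P[:,2]<.096)&(C.max(1)<90)])
ax=np.array([np.cos(np.radians(a)),np.sin(np.radians(a))]); q=(trim(P[m])[:,:2]-c); u=q@ax; v=q@[-ax[1],ax[0]]
for k in np.arange(-.06,.06,.015):
    w=(u>=k)&(u<k+.015)
    if w.sum()>10: print(round(k,3),np.round([v[w].min(),v[w].max()],4))
E
python3 tin.py t1
```

```text
tcp [0.4953 0.3417 0.2564] phi 3.1884100520032748 t 13.9833 0.931940483333943
handle 756 (array([0.501, 0.402]), array([57.5, 13.8]), 141.0) 0.08946855682323082
lid 3823 (array([0.5051, 0.4057]), array([109.9,  58.9]), 140.9)
-0.06 [-0.0137  0.0239]
-0.045 [-0.0172  0.0239]
-0.03 [-0.0205  0.0238]
-0.015 [-0.0238  0.0239]
0.0 [-0.0271  0.0239]
0.015 [-0.0296  0.024 ]
0.03 [-0.0334  0.024 ]
0.045 [-0.0349  0.0238]
```

View pics/t1.png

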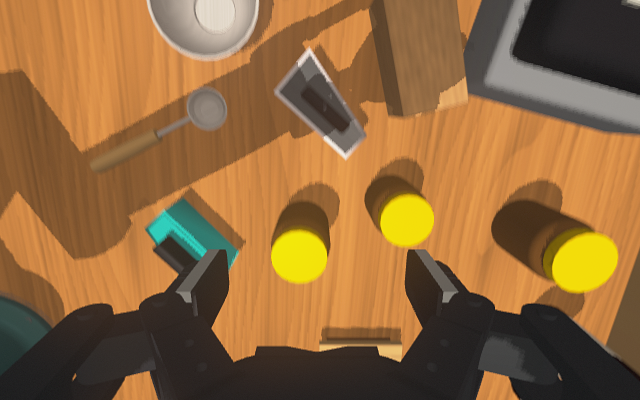

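The loose tin sits at (320,103) with its narrow end to the lower right. Its origin is (0.501, 0.402) and its x axis points to 321°. I move above the outer part of the handle (18 mm toward the wide end).

Call:
apply_moves:
  commands: "0.024 -0.0014 0 0 0 -6.83 0.04;0 0 0 0 0 -6.83 0.04;0 0 0 0 0 -6.83 0.04;0 0 0 0 0 -6.83 0.04;0 0 0 0 0 -6.83 0.04;0 0 0 0 0 -6.83 0.04;0 0 0 0 0 -6.83 0.04;0 0 0 0 0 0 0.04;0 0 0 0 0 0 0.04"

```text
time_s: 14.73
ee_pos: [0.4945, 0.3585, 0.256]
tool_rot: [0.337, 0.942, -0.0, -0.0]
ft_force: [-1.0, 0.5, 0.1]
gripper_width: 0.468
```

Call:
apply_moves:
  commands: "0.02 0.019 0 0 0 -0.2 0.04;0.0203 0.0189 0 0 0 0 0.04;0 0 0.035 0 0 0 0.04;0 0 0.035 0 0 0 0.04;0 0 0.035 0 0 0 0.04;0 0 0.035 0 0 0 0.04;0 0 0.025 0 0 0 0.04;0 0 0.015 0 0 0 0.04;0 0 0 0 0 0 0.04;0 0 0 0 0 0 0.04"

```text
time_s: 15.57
ee_pos: [0.4868, 0.4125, 0.0752]
tool_rot: [0.335, 0.942, -0.001, -0.001]
ft_force: [0.3, 0.2, 0.6]
gripper_width: 0.468
```

Run:
```python
from h import *
p=cams.snapshot("wrist");q=cams.snapshot("side")
a=p["pixels"]; b=q["pixels"][60:260,180:380]
b=cv2.resize(b,(400,400)); cv2.imwrite("pics/t2.png",cv2.resize(np.hstack([a,b]),None,fx=.75,fy=.75)[...,::-1])
for n,pp in(("side",q),("scene",cams.snapshot("scene"))):
    P,C,U=cloud(pp); g=(np.hypot(P[:,0]-.487,P[:,1]-.4133)<.05)&(C.max(1)<110)
    for lo in np.arange(.06,.15,.01):
        m=g&(P[:,2]>=lo)&(P[:,2]<lo+.01); print(n,round(lo,2),m.sum(), np.round(P[m].mean(0),3) if m.sum() else '')
print(read_state()["ee_pos"])
```

```text
side 0.06 213 [0.486 0.407 0.063]
side 0.07 76 [0.498 0.396 0.075]
side 0.08 96 [0.499 0.396 0.085]
side 0.09 65 [0.5   0.401 0.091]
side 0.1 0 
side 0.11 9 [0.494 0.421 0.118]
side 0.12 49 [0.489 0.411 0.126]
side 0.13 49 [0.484 0.405 0.135]
side 0.14 51 [0.484 0.406 0.145]
scene 0.06 309 [0.5   0.417 0.063]
scene 0.07 81 [0.51  0.404 0.075]
scene 0.08 121 [0.508 0.403 0.086]
scene 0.09 78 [0.503 0.403 0.091]
scene 0.1 0 
scene 0.11 10 [0.49  0.411 0.118]
scene 0.12 69 [0.491 0.412 0.125]
scene 0.13 84 [0.494 0.414 0.135]
scene 0.14 90 [0.495 0.416 0.145]
[0.4891716  0.41418685 0.0787067 ]
```

View pics/t2.png

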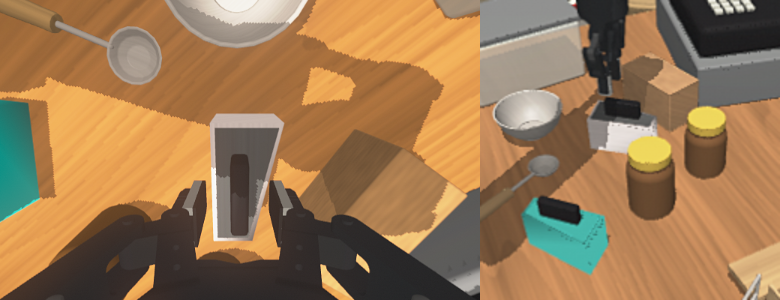

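The fingers straddle the handle in the wrist view (handle at column 240, pads at 200 and 283). Now down, grip, and lift slightly.

Call:
apply_moves:
  commands: "0 0 0.02 0 0 0 0.04;0 0 0.015 0 0 0 0.04;0 0 0.01 0 0 0 0.04;0 0 0 0 0 0 0.04;0 0 0 0 0 0 0;0 0 0 0 0 0 0;0 0 0 0 0 0 0;0 0 0 0 0 0 0;0 0 0 0 0 0 0;0 0 0 0 0 0 0;0 0 -0.01 0 0 0 0;0 0 -0.02 0 0 0 0;0 0 -0.02 0 0 0 0;0 0 -0.02 0 0 0 0;0 0 0 0 0 0 0"

```text
time_s: 16.97
ee_pos: [0.4901, 0.4148, 0.106]
tool_rot: [0.334, 0.943, 0.003, 0.002]
ft_force: [1.5, 1.0, -2.3]
gripper_width: 0.148
```

Tin lifted (opening 0.148, force −2.3 N). I raise it, turn it to the insertion heading and read the pose.

Call:
apply_moves:
  commands: "0 0 -0.03 0 0 0 0;0 0 -0.03 0 0 0 0;0 0 -0.03 0 0 0 0;0 0 0 0 0 6.87 0;0 0 0 0 0 6.87 0;0 0 0 0 0 6.87 0;0 0 0 0 0 6.87 0;0 0 0 0 0 6.87 0;0 0 0 0 0 6.87 0;0 0 0 0 0 6.87 0;0 0 0 0 0 0 0;0 0 0 0 0 0 0"

```text
time_s: 17.97
ee_pos: [0.4872, 0.4124, 0.1898]
tool_rot: [0.688, 0.726, -0.001, -0.0]
ft_force: [-0.3, -0.7, -3.7]
gripper_width: 0.145
```

```bash
cat > st.py <<'E'
from h import *
import time,sys
s=read_state(); M=R.from_quat(s["tool_rot"]).as_matrix(); e=s["ee_pos"]
A=np.array([.5645,-.1737]); b=np.radians(92.9); d=np.array([np.cos(b),np.sin(b)]); n=np.array([-d[1],d[0]])
print("tcp",np.round(e,4),"phi",np.degrees(np.arctan2(M[1,1],M[0,1])),"tilt",np.degrees(np.arccos(-M[2,2])),"F",np.round(s["ft_force"],1),"t",s["time_s"],s["gripper_width"])
r=e[:2]-A; print("s (home .128)",r@d,"lateral +y_bay",r@n)
S=float(sys.argv[1]); g=A+S*d-e[:2]; print("to s=",S,"tool x,y:",g@M[:2,0],g@M[:2,1])
E
python3 st.py .27
```

```text
tcp [0.4872 0.4124 0.1898] phi 3.1060362648854456 tilt 0.1369266890055202 F [-0.3 -0.7 -3.7] t 17.9667 0.1453692112351261
s (home .128) 0.589285807439264 lateral +y_bay 0.04759415519281251
to s= 0.27 tool x,y: -0.319454708872284 0.04644560680919402
```

Call:
apply_moves:
  commands: "-0.0266 0.0039 0 0 0 0 0;-0.0266 0.0039 0 0 0 0 0;-0.0266 0.0039 0 0 0 0 0;-0.0266 0.0039 0 0 0 0 0;-0.0266 0.0039 0 0 0 0 0;-0.0266 0.0039 0 0 0 0 0;-0.0266 0.0039 0 0 0 0 0;-0.0266 0.0039 0 0 0 0 0;-0.0266 0.0039 0 0 0 0 0;-0.0266 0.0039 0 0 0 0 0;-0.0266 0.0039 0 0 0 0 0;-0.0266 0.0039 0 0 0 0 0;0 0 0 0 0 0 0;0 0 0.03 0 0 0 0;0 0 0.03 0 0 0 0;0 0 0.02 0 0 0 0;0 0 0 0 0 0 0;0 0 0 0 0 0 0"

```text
time_s: 19.47
ee_pos: [0.549, 0.0967, 0.1097]
tool_rot: [0.688, 0.726, -0.002, -0.001]
ft_force: [0.0, 0.1, -3.0]
gripper_width: 0.147
```

```bash
python3 st.py .27
cat > view.py <<'E'
from h import *
import sys
im=[]
A=np.array([.5645,-.1737]); b=np.radians(92.9); d=np.array([np.cos(b),np.sin(b)]); n=np.array([-d[1],d[0]])
for c in("wrist","side","scene"):
    p=cams.snapshot(c); P,C,U=cloud(p); im.append(p["pixels"])
    r=P[:,:2]-A; s=r@d; l=r@n
    m=(s>.1)&(s<.36)&(abs(l)<.06)&(P[:,2]>.055)
    q=P[m]; S=s[m]; L=l[m]
    # straight/slanted sides & lower edge of the tin: bright pixels
    br=C[m].max(1)>60
    if br.sum()>30: print(c,br.sum(),"s",np.round(np.percentile(S[br],[1,99]),4),"lat",np.round(np.percentile(L[br],[1,99]),4),"z",np.round(np.percentile(q[br,2],[1,99]),4))
    if c=="wrist":
        zt=np.percentile(q[br,2],95); k=br&(q[:,2]>zt-.006)
        for lo in np.arange(.18,.36,.012):
            w=k&(S>=lo)&(S<lo+.012)
            if w.sum()>15: print(round(lo,3),np.round([L[w].min(),L[w].max()],4),np.round(q[w,2].mean(),4))
a=im[0]; bb=cv2.resize(im[1][170:370,300:620],(640,400)); cc=cv2.resize(im[2][100:300,60:380],(640,400))
cv2.imwrite(f"pics/{sys.argv[1]}.png",cv2.resize(np.vstack([np.hstack([a,bb]),np.hstack([cc,cc*0])])[:, :],None,fx=.62,fy=.62)[...,::-1])
E
python3 view.py v1
```

```text
tcp [0.549  0.0967 0.1097] phi 3.024464142605333 tilt 0.24086471342852867 F [ 0.   0.1 -3. ] t 19.4667 0.1468224616329868
s (home .128) 0.270824893169406 lateral +y_bay 0.0017556013011591426
to s= 0.27 tool x,y: -0.0008287061177114369 0.0017537897634765565
wrist 14600 s [0.2167 0.3076] lat [-0.045   0.0558] z [0.0828 0.2341]
0.276 [-0.0596  0.06  ] 0.23
side 7149 s [0.1033 0.3012] lat [-0.0498  0.0488] z [0.0609 0.4773]
scene 7679 s [0.1055 0.3324] lat [-0.0529  0.0425] z [0.0616 0.5393]
```

View pics/v1.png

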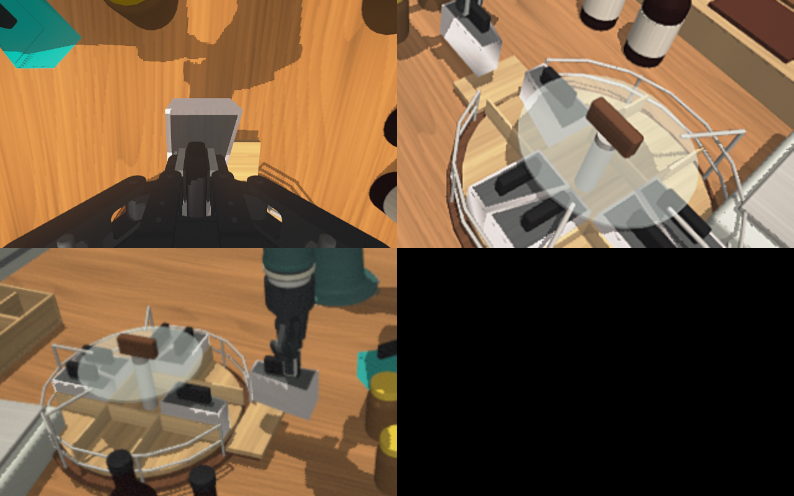

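```bash
cat > held.py <<'E'
from h import *
import sys
zl=float(sys.argv[1])
A=np.array([.5645,-.1737]); b=np.radians(92.9); d=np.array([np.cos(b),np.sin(b)]); n=np.array([-d[1],d[0]])
for c in("wrist","side","scene"):
    p=cams.snapshot(c); P,C,U=cloud(p); r=P[:,:2]-A; s=r@d; l=r@n
    m=(s>.1)&(s<.36)&(l>-.045)&(l<.045)&(abs(P[:,2]-zl)<.012)
    if c=="wrist": m&=s>.26
    if m.sum()<30: continue
    z=np.median(P[m,2]); k=m&(abs(P[:,2]-z)<.006)
    print(c,k.sum(),"lid z",round(z,4),"s",np.round(np.percentile(s[k],[.5,99.5]),4))
    for lo in np.arange(.14,.35,.014):
        w=k&(s>=lo)&(s<lo+.014)
        if w.sum()>15: print("  ",round(lo,3),np.round(np.percentile(l[w],[1,99]),4))
E
python3 held.py .138; python3 st.py .27
```

```text
wrist 7778 lid z 0.1413 s [0.2662 0.3076]
   0.252 [-0.0282  0.0222]
   0.266 [-0.0302  0.0223]
   0.28 [-0.0327  0.022 ]
   0.294 [-0.0357  0.022 ]
side 686 lid z 0.1411 s [0.198 0.308]
   0.196 [-0.0131  0.024 ]
   0.21 [-0.016  0.024]
   0.224 [-0.0186  0.0237]
   0.238 [-0.0209  0.0245]
   0.252 [0.0052 0.0238]
   0.266 [0.0066 0.0237]
   0.28 [0.0084 0.0236]
   0.294 [0.0018 0.0242]
scene 690 lid z 0.1416 s [0.1027 0.3104]
   0.196 [-0.0168  0.0226]
   0.21 [-0.0199  0.0204]
   0.224 [-0.0212 -0.0061]
   0.238 [-0.0247 -0.0049]
   0.252 [-0.0293 -0.0052]
   0.266 [-0.0302  0.0024]
   0.28 [-0.0342  0.0224]
   0.294 [-0.0368  0.0216]
   0.308 [-0.0364  0.0218]
tcp [0.5523 0.097  0.1133] phi 2.952114449991787 tilt 0.19572010536922835 F [-0.6  0.4 -2.4] t 19.7667 0.14747404786971083
s (home .128) 0.2709471762606182 lateral +y_bay -0.0014763899510586787
to s= 0.27 tool x,y: -0.0009458314999105155 -0.0014772423048390244
```

Run:
```python
from h import *
A=np.array([.5645,-.1737]); b=np.radians(92.9); d=np.array([np.cos(b),np.sin(b)]); n=np.array([-d[1],d[0]])
for c in("side","scene"):
    p=cams.snapshot(c); P,C,U=cloud(p); r=P[:,:2]-A; s=r@d; l=r@n
    for nm,z0,z1 in(("walltop",.061,.069),("lonelid",.085,.096),("lonehandle",.113,.124)):
      for lo in(.112,.13,.148):
        m=(s>lo)&(s<lo+.018)&(abs(l+.024)<.065)&(P[:,2]>z0)&(P[:,2]<z1)
        h,e=np.histogram(l[m],np.arange(-.09,.045,.003)); print(c,nm,lo,[(round(x*1000),int(k)) for x,k in zip(e,h) if k>2])
    m=(s>.17)&(s<.26)&(abs(l+.024)<.08)&(abs(P[:,2]-.03)<.006); print("sill lat",np.round(np.percentile(l[m],[1,99]),4),"s",np.round(np.percentile(s[m],[1,99]),4))
```

```text
side walltop 0.112 [(24, 5), (27, 16), (30, 5)]
side walltop 0.13 [(-36, 4), (-33, 5), (24, 8), (27, 16), (30, 4)]
side walltop 0.148 [(-39, 4), (-36, 11), (24, 6), (27, 16), (30, 5)]
side lonelid 0.112 []
side lonelid 0.13 [(-48, 4), (-45, 13), (-42, 15), (-39, 16), (-36, 12), (-33, 17)]
side lonelid 0.148 [(-72, 4), (-69, 4), (-66, 6), (-63, 6), (-60, 8), (-57, 12), (-54, 9), (-51, 13), (-48, 11), (-45, 9), (-42, 13), (-39, 14), (-36, 11)]
side lonehandle 0.112 [(-57, 4), (-54, 14), (-51, 13), (-48, 9), (-45, 23), (-42, 5)]
side lonehandle 0.13 [(-54, 6), (-51, 6), (-48, 6), (-45, 14)]
side lonehandle 0.148 []
sill lat [-0.083   0.0396] s [0.1744 0.2411]
scene walltop 0.112 [(-81, 8), (-78, 16), (-75, 6), (21, 6), (24, 6), (27, 8)]
scene walltop 0.13 [(-81, 9), (-78, 11), (-75, 12), (21, 6), (24, 12), (27, 3)]
scene walltop 0.148 [(-81, 4), (-78, 7), (-75, 7), (21, 4), (24, 9), (27, 6)]
scene lonelid 0.112 [(-75, 18), (-72, 15), (-69, 7), (-66, 10), (-63, 7), (-60, 9), (-57, 11)]
scene lonelid 0.13 [(-78, 4), (-75, 17), (-72, 12), (-69, 9), (-66, 10), (-63, 10), (-60, 7), (-57, 8), (-54, 6), (-51, 3), (-48, 5), (-45, 4), (-42, 3), (-36, 5)]
scene lonelid 0.148 [(-75, 18), (-72, 9), (-69, 13), (-66, 8), (-63, 12), (-60, 9), (-57, 7), (-54, 9), (-51, 8), (-48, 11), (-45, 6), (-42, 8), (-39, 3), (-36, 5)]
scene lonehandle 0.112 [(-60, 10), (-57, 25), (-54, 7), (-51, 7), (-48, 6), (-45, 5)]
scene lonehandle 0.13 [(-60, 4), (-57, 14), (-54, 9), (-51, 8), (-48, 8)]
scene lonehandle 0.148 []
sill lat [-0.0873  0.0367] s [0.1717 0.2435]
```

All consistent: in the hand, the tin's straight side is 1.5–2.5 mm inside the line of the bay wall (1.5 mm expected). The bay centre also agrees with the sill centre to about 1 mm. I lower it to just above sill height.

Call:
apply_moves:
  commands: "0 0 0.02 0 0 0 0;0 0 0.015 0 0 0 0;0 0 0.008 0 0 0 0;0 0 0.003 0 0 0 0;0 0 0 0 0 0 0;0 0 0 0 0 0 0"

```text
time_s: 20.37
ee_pos: [0.5513, 0.0967, 0.066]
tool_rot: [0.689, 0.725, 0.0, 0.0]
ft_force: [0.5, -0.0, -2.4]
gripper_width: 0.149
```

```bash
python3 held.py .095|grep -v "^  "; python3 st.py .15
```

```text
wrist 7793 lid z 0.0937 s [0.2659 0.3073]
side 754 lid z 0.0941 s [0.1302 0.3073]
scene 692 lid z 0.0951 s [0.1402 0.3103]
tcp [0.5518 0.0968 0.0665] phi 2.9220495425058806 tilt 0.1165689196532718 F [-0.6 -0.4 -3. ] t 20.5167 0.1478165386854301
s (home .128) 0.27075339348577043 lateral +y_bay -0.0010172157383528146
to s= 0.15 tool x,y: -0.12075299088121048 -0.0010636838641481772
```

Call:
apply_moves:
  commands: "-0.01 0 0.001 0 0 0 0;-0.015 0 0 0 0 0 0;-0.015 0 0 0 0 0 0;-0.015 0 0 0 0 0 0;-0.015 -0.0005 0 0 0 0 0;-0.015 0 0 0 0 0 0;-0.01 0 0 0 0 0 0;-0.01 0 0 0 0 0 0;0 0 0 0 0 0 0;0 0 0 0 0 0 0"

```text
time_s: 21.35
ee_pos: [0.5558, -0.0087, 0.0645]
tool_rot: [0.689, 0.724, 0.0, -0.0]
ft_force: [-0.4, 0.9, -2.3]
gripper_width: 0.15
```

```bash
python3 st.py .128; python3 view.py v2 >/dev/null
python3 - <<'E'
from h import *
A=np.array([.5645,-.1737]); b=np.radians(92.9); d=np.array([np.cos(b),np.sin(b)]); n=np.array([-d[1],d[0]])
for c in("wrist","side","scene"):
    p=cams.snapshot(c); P,C,U=cloud(p); r=P[:,:2]-A; s=r@d; l=r@n
    m=(s>.1)&(s<.23)&(abs(l)<.03)&(abs(P[:,2]-.093)<.007)
    if c=="wrist": m&=s>.15
    print(c,m.sum(),"z",np.median(P[m,2]),"s",np.round(np.percentile(s[m],99.5),4))
    for lo in np.arange(.11,.2,.02):
        w=m&(s>=lo)&(s<lo+.02); x=(s>=lo)&(s<lo+.02)&(l>.015)&(l<.04)&(P[:,2]>.061)&(P[:,2]<.069)
        print(round(lo,2), "tin edge",np.round(np.percentile(l[w],99),4) if w.sum()>10 else '', "wall",np.round(np.median(l[x]),4) if x.sum()>5 else '')
E
```

```text
tcp [ 0.5558 -0.0087  0.0645] phi 2.847843024437479 tilt 0.02289540391212752 F [-0.4  0.9 -2.3] t 21.35 0.1499321854300155
s (home .128) 0.16526341005503242 lateral +y_bay 0.00036782770145009694
to s= 0.128 tool x,y: -0.037263057864486714 0.0004017488235076028
wrist 7559 z 0.09219990812053397 s 0.2028
0.11 tin edge  wall 
0.13 tin edge  wall 0.0292
0.15 tin edge 0.0245 wall 0.0289
0.17 tin edge 0.0242 wall 0.0387
0.19 tin edge 0.0242 wall 0.0199
side 576 z 0.09254398306909456 s 0.204
0.11 tin edge 0.026 wall 0.0274
0.13 tin edge 0.026 wall 0.0278
0.15 tin edge 0.0262 wall 0.0273
0.17 tin edge 0.026 wall 0.0256
0.19 tin edge 0.0263 wall 0.0256
scene 544 z 0.09339233176344808 s 0.2059
0.11 tin edge 0.0096 wall 
0.13 tin edge -0.0039 wall 
0.15 tin edge -0.004 wall 
0.17 tin edge 0.025 wall 
0.19 tin edge 0.0221 wall
```

View pics/v2.png

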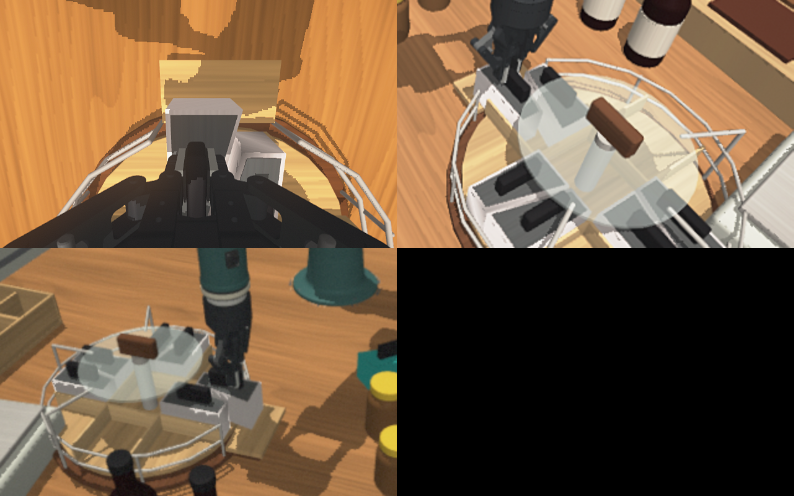

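Call:
apply_moves:
  commands: "-0.005 0.0005 0 0 0 0 0;-0.005 0 0 0 0 0 0;-0.005 0 0 0 0 0 0;-0.004 0 0 0 0 0 0;-0.003 0 0 0 0 0 0;-0.003 0 0 0 0 0 0;-0.003 0 0 0 0 0 0;-0.002 0 0 0 0 0 0;-0.001 0 0 0 0 0 0;0 0 0 0 0 0 0"

```text
time_s: 22.48
ee_pos: [0.5577, -0.0394, 0.0644]
tool_rot: [0.689, 0.725, -0.0, 0.0]
ft_force: [0.2, -0.2, -3.2]
gripper_width: 0.152
```

```bash
python3 st.py .128
cat > fin.py <<'E'
from h import *
A=np.array([.5645,-.1737]); b=np.radians(92.9); d=np.array([np.cos(b),np.sin(b)]); n=np.array([-d[1],d[0]])
for c in("wrist","side","scene"):
    p=cams.snapshot(c); P,C,U=cloud(p); r=P[:,:2]-A; s=r@d; l=r@n
    m=(s>.13)&(s<.2)&(abs(l)<.03)&(abs(P[:,2]-.092)<.008)
    if m.sum()>20: print(c,m.sum(),"lid z",np.median(P[m,2]),"wide end s (home .165)",np.round(np.percentile(s[m],[98,99.5]),4),"straight edge",np.round(np.percentile(l[m],99),4))
    m=(s>.13)&(s<.2)&(l<-.04)&(l>-.075)&(abs(P[:,2]-.092)<.008)
    if m.sum()>20: print(c,"  lone tin end s",np.round(np.percentile(s[m],[98,99.5]),4))
E
python3 fin.py
```

```text
tcp [ 0.5577 -0.0394  0.0644] phi 2.90113415659087 tilt 0.0003095892021371253 F [ 0.2 -0.2 -3.2] t 22.4833 0.1523418014509319
s (home .128) 0.13442845498584285 lateral +y_bay -4.4078672553157494e-05
to s= 0.128 tool x,y: -0.006428454112007005 -4.420592231123438e-05
wrist 7553 lid z 0.09219408152489453 wide end s (home .165) [0.1708 0.171 ] straight edge 0.0237
wrist   lone tin end s [0.1642 0.1643]
side 230 lid z 0.092436546760711 wide end s (home .165) [0.1715 0.1722] straight edge 0.026
side   lone tin end s [0.1586 0.1597]
scene 316 lid z 0.09341372726568564 wide end s (home .165) [0.1741 0.1746] straight edge 0.0238
scene   lone tin end s [0.1671 0.1678]
```

About 6.7 mm remain (the lone tin's end is the reference), with no contact force. I creep in.

Call:
apply_moves:
  commands: "-0.001 0 0.001 0 0 0 0;-0.001 0 0.0005 0 0 0 0;-0.001 0 0 0 0 0 0;-0.001 0 0 0 0 0 0;-0.001 0 0 0 0 0 0;0 0 0 0 0 0 0"

```text
time_s: 23.13
ee_pos: [0.5582, -0.0444, 0.063]
tool_rot: [0.689, 0.725, 0.0, 0.0]
ft_force: [0.5, 0.7, -1.6]
gripper_width: 0.149
```

Call:
apply_moves:
  commands: "-0.0007 0 0 0 0 0 0;-0.0007 0 0 0 0 0 0;0 0 0 0 0 0 0"

```text
time_s: 23.38
ee_pos: [0.5583, -0.0457, 0.0631]
tool_rot: [0.689, 0.725, 0.0, 0.0]
ft_force: [-0.3, 1.6, -0.8]
gripper_width: 0.147
```

```bash
python3 st.py .128;python3 fin.py
```

```text
tcp [ 0.5583 -0.0457  0.0631] phi 2.9160593086739985 tilt 0.022873189673638016 F [-0.3  1.6 -0.8] t 23.3833 0.1471538963865895
s (home .128) 0.128169387178129 lateral +y_bay -0.00023910091306639632
to s= 0.128 tool x,y: -0.00016932015849796346 -0.00023914836202036365
wrist 7208 lid z 0.09086219938861276 wide end s (home .165) [0.1646 0.1647] straight edge 0.0235
wrist   lone tin end s [0.1642 0.1643]
side 191 lid z 0.09107736361747443 wide end s (home .165) [0.1652 0.1658] straight edge 0.0253
scene 290 lid z 0.09206078524329381 wide end s (home .165) [0.1678 0.1681] straight edge 0.0238
scene   lone tin end s [0.1669 0.1673]
```

Within about 0.5 mm of home. I push gently a little more, watching the force.

Call:
apply_moves:
  commands: "-0.0005 0 0.0005 0 0 0 0;-0.0005 0 0 0 0 0 0;0 0 0 0 0 0 0;0 0 0 0 0 0 0"

```text
time_s: 23.87
ee_pos: [0.5584, -0.0459, 0.063]
tool_rot: [0.689, 0.725, 0.001, -0.0]
ft_force: [-1.2, 4.9, 4.6]
gripper_width: 0.149
```

Contact at about 5 N, so the tin is home. Release, lift away, and check.

Call:
apply_moves:
  commands: "0 0 0 0 0 0 0.03;0 0 0 0 0 0 0.03;0 0 0 0 0 0 0.03;0 0 0 0 0 0 0.03;0 0 -0.01 0 0 0 0.03;0 0 -0.02 0 0 0 0.03;0 0 -0.03 0 0 0 0.03;0 0 -0.035 0 0 0 0.03;0.02 0 -0.035 0 0 0 0.03;0.02 0 -0.035 0 0 0 0.03;-0.03 0 0 0 0 0 0.03;-0.04 0 0 0 0 0 0.03;-0.04 0 0 0 0 0 0.03;-0.04 0 0 0 0 0 0.03;-0.03 0 0 0 0 0 0.03;0 0 0 0 0 0 0.03"

```text
time_s: 25.2
ee_pos: [0.5652, -0.1921, 0.2281]
tool_rot: [0.69, 0.723, -0.001, 0.001]
ft_force: [0.2, 0.4, -0.1]
gripper_width: 0.35
```

```bash
python3 st.py .128; sed -i 's/im.append(p\["pixels"\])/im.append(p["pixels"])/' view.py; python3 view.py v3 >/dev/null; python3 fin.py
python3 - <<'E'
from h import *
p=cams.snapshot("wrist"); P,C,U=cloud(p)
A=np.array([.5645,-.1737]); b=np.radians(92.9); d=np.array([np.cos(b),np.sin(b)]); n=np.array([-d[1],d[0]])
r=P[:,:2]-A; s=r@d; l=r@n
m=(abs(l)<.02)&(s>.06)&(s<.16)&(abs(P[:,2]-.12)<.006)&(C.max(1)<90); print("tin handle",m.sum(),rect(P[m]) if m.sum()>20 else '')
m=(abs(l+.024)<.08)&(s>.168)&(s<.25)&(abs(P[:,2]-.03)<.005); print("sill",rect(trim(P[m])) if m.sum()>20 else '')
for c in("scene","side"):
    p=cams.snapshot(c); P,C,U=cloud(p)
    m=(np.hypot(P[:,0]-.589,P[:,1]+.171)<.05)&(P[:,2]>.173)&(P[:,2]<.187)&(C[:,0]>C[:,2]+25.)
    if m.sum()>20: print(c,"bar",rect(trim(P[m])))
    for j,cc in {"ja":(.49,.25),"jb":(.60,.288)}.items():
        k=(np.hypot(P[:,0]-cc[0],P[:,1]-cc[1])<.06)&(P[:,2]>.09)&(P[:,2]<.12)
        if k.sum()>20: print(c,j,rect(trim(P[k]))[0])
E
```

```text
tcp [ 0.5652 -0.1921  0.2281] phi 2.664548751310501 tilt 0.20264434845029738 F [ 0.2  0.4 -0.1] t 25.2 0.35046604109275936
s (home .128) -0.01841330008646006 lateral +y_bay 0.00022540928730989087
to s= 0.128 tool x,y: 0.14641209874201933 -0.0003762616027100017
wrist 868 lid z 0.09081471457331927 wide end s (home .165) [0.1454 0.1457] straight edge 0.0232
wrist   lone tin end s [0.1455 0.1459]
side 345 lid z 0.09100853708982115 wide end s (home .165) [0.1651 0.1657] straight edge 0.0253
side   lone tin end s [0.1645 0.1649]
scene 294 lid z 0.09176557814216446 wide end s (home .165) [0.1675 0.1679] straight edge 0.0237
scene   lone tin end s [0.1668 0.1671]
tin handle 769 (array([ 0.5583, -0.0518]), array([33.4, 13.8]), 93.5)
sill 
scene bar (array([ 0.5916, -0.1683]), array([68.3, 18.5]), 91.0)
scene ja [0.4825 0.2476]
scene jb [0.6006 0.2912]
side bar (array([ 0.5862, -0.1729]), array([68.7, 17.9]), 92.1)
side ja [0.4798 0.2427]
side jb [0.5963 0.2877]
```

View pics/v3.png

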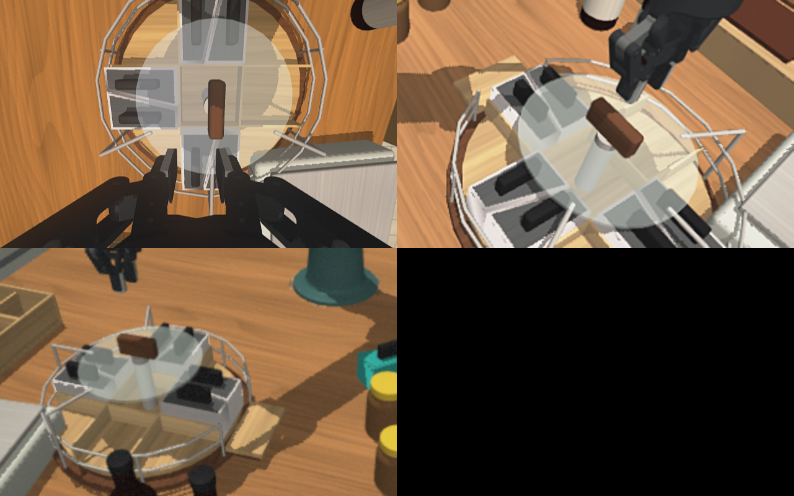

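The tin now stands beside the lone tin, with their outer ends flush to about 0.6 mm. The jars are unmoved and the arm is clear.

```bash
python3 -c "
from workcell import workorder; print(workorder.job_done())"
```

```text
the job is handed in; nothing more can be done
None
```

I turned the half-filled bay to the opening, slid the loose tin in narrow end first until it touched the back, released it, and handed the job in at about 25 s. The interface gives no verdict, so the result rests on my own checks.

**Turning:** I turned the carousel 148° clockwise by its bar, in two grips.

**Tin:**
- **Contact:** the wrist force was about 5 N when it touched the back.
- **Depth:** its outer end is flush with the lone tin's to about 0.6 mm in the side and scene views.
- **Side play:** its straight side is within about 1.5 mm of the target line.
- **Height and heading:** the lid is at 91 mm, so it sits on the bay floor. The handle points at 93.5°.

**Bay direction:** the bar read 91–92° in the last scene and side pictures and 92.9° from the grip angle. The opening faces about 93°, so the bay's mouth is at most about 6 mm off, against 15 mm allowed.

**Jars and arm:** both jars are where they were to within about 2 mm, and the arm is clear of everything.

**What failed or disagreed:**
- **Missed grip:** my first grip on the bar closed above it. The real fingertips were about 38 mm higher than the reported TCP z, so I allowed for that from then on.
- **Camera differences:** the scene and side cameras disagree with each other by 3–6 mm, so I relied on relative measurements at the end.

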